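# Load a full sample rack into the hooded rack reader until it latches

### The job

Load the full sample rack, nose first, into the rack reader: stand it in the open loading bay, then slide it along the lane and under the hood until it is fully home and the spring pawl in the lane floor has snapped up behind it, so that it stays in against the reader's pusher when you let go. Keep the rack upright, set it down and push it gently without ramming it, and leave the other things on the bench, the empty rack included, where they are.

Things in the scene. Friction and masses are not known exactly. Their poses are not given: they have to be found in the camera images.
- rack: Full rack, loose, 0.3 to 0.5 kg: grey, 126 long (x) x 26 wide (y) x 100 mm tall, five capped tubes fixed in it, caps reach 122 mm. Foot flange 36 wide, 8 mm high, full length. Origin: centre of the underside; z up; +x to the nose (thin end plate), -x to the rear (grip block with black ridges). Grip it across the 26 mm at 70 to 90 mm height. Starts left of the reader.
- rack_rear (a point): Centre of the full rack's flat rear face (26 wide, 100 mm tall), 63 mm behind its origin, 50 mm above its underside; the face may be pushed.
- reader: Rack reader, fixed; place and yaw vary. Origin: on the bench under the middle of the hood's front edge; +x runs along the lane into the hood, z up. Hood: x = 0 to 175 mm, 130 wide, underside 145, top 217 mm above the bench, side walls 90 mm apart. It overhangs the home position: an upright gripper meets it too soon, a tool leaning back to the robot, fingertips forward, does not.
- bay (a point): Middle of the open loading bay, on the lane floor, 120 mm before the mouth. The floor is 10 mm above the bench and starts 195 mm before the mouth. In the bay (190 to 82 mm before the mouth) the guides stand 12 mm high and 54 mm apart; they then converge to 40 mm apart 35 mm before the mouth. A rack set down here is clear of the lips.
- mouth (a point): Middle of the mouth, on the lane floor (10 mm up) under the hood's front edge. From 25 mm before it and all through the hood, steel lips 10.6 mm above the floor, 30 mm apart, reach over the rack's foot, so a rack can enter only by sliding along the floor.
- home (a point): Where the centre of the rack's rear face is when home: 12 mm inside the mouth, 60 mm above the bench, on the lane's middle. A rigid end stop allows only 3 mm more. Over the last 16 mm a spring pusher at the lane's end bears on the nose with 4 to 8 N and shoves an unlatched rack out again. Over 80 N between rack and reader is ramming.
- pawl (a joint): Spring pawl in the middle of the lane floor, hinged 28 mm before the mouth, tip 11.5 mm inside it: 0 rad when up (tip 5 to 6 mm above the floor), about 0.17 rad while a rack above holds it down.
- rack_empty: A like rack without tubes (126 x 36 x 100 mm), standing to the left near the monitor; leave alone.
- tips: Pipette tip box with clear lid, 96 x 126 x 85 mm, loose, right front; leave alone. Origin: centre of the underside.
- drop_a: Dropper bottle 26 x 26 x 80 mm, loose, left of the reader; leave alone. Origin: centre of the underside.
- drop_b: Another dropper bottle 26 x 26 x 80 mm next to it; leave alone.
- clock: Bench timer 40 x 68 x 59 mm, loose, left of the reader's hood; leave alone.
- tape: Roll of masking tape lying flat, 85 x 85 x 24 mm, near the robot; leave alone.
- mouse: Black computer mouse 108 x 60 x 44 mm, loose, on the robot's side of the reader; leave alone.

How it is judged:
On the way:
1. the full rack stands on the lane floor in the open bay, nose toward the hood and ahead of the hood (x of rack in the frame of reader between -0.18 and -0.07 m and y of rack in the frame of reader between -0.012 and 0.012 m and x of rack_rear in the frame of reader below -0.12 m and z of rack in the frame of reader below 0.016 m and angle between rack's own z axis and vertical below 0.1 rad), for 0.1 s.
At the end, for the whole second after the job is handed in: The full rack stands upright (within 0.08 rad) and straight (within 0.09 rad) in the lane, nose first, its rear face 8 to 18 mm inside the mouth, the pawl up behind it (below 0.05 rad), at rest, with the robot clear of it (x of rack_rear in the frame of reader between 0.008 and 0.018 m and angle between the x axis of rack and the x axis of reader, either way round below 0.09 rad and angle between rack's own z axis and vertical below 0.08 rad and value of joint pawl below 0.05 rad and linear speed of rack below 0.01 m/s); the robot touches nothing.
It fails at once if the full rack is tipped by more than 30 degrees (angle between rack's own z axis and vertical above 0.52 rad).
It fails at once if the rack is rammed: more than 80 N between rack and reader (contact force between rack and reader above 80 N).
It fails at once if another thing on the bench is moved by more than 20 mm (distance of any of rack_empty, tips, drop_a, drop_b, clock, tape, mouse from where it was at the start of the episode above 0.02 m).
It also fails if it takes over 64 s, if anything falls off the work surface, if the arm or the gripper's body presses on something with over 40 N, if the wrist force passes 120 N, or if a joint passes its speed limit or range.

### The arm

A 7-joint arm with a two-finger parallel gripper is mounted at the origin on the work surface; the furniture and walls round the work are solid. World frame = base frame: x ahead of the robot, y to its left, z up, the work surface at z = 0. Lengths are in m, angles in rad, forces in N, time in s.
With the tool pointing down it reaches from about 0.425 to 0.925 m from the base axis. Payload 6.8 kg.
Tool frame: the origin (TCP) lies between the finger pads; the fingertips stand 11 mm ahead of it and the grasp point (between the pads) lies 8 mm behind it; z points along the fingers, y is the line along which they close (so a half turn about z gives the same grasp; the last joint's range is limited). The gripper opens to 85 mm and grips with 20 to 120 N. Pads are 22 mm wide; open, the fingers measure 114 mm over their backs; the gripper's body (76 mm by 85 mm) begins 54 mm behind the grasp point. The pads swing forward as they close: fully open they stand 13 mm farther back than shut.
Start: joints at [1.07, 0.477, 0.022, 1.555, -0.011, 1.109, -0.083], TCP at [0.258, -0.624, 0.242] pointing down, gripper open.
Joint ranges: [-2.96, 2.96], [-0.34, 2.1], [-1.41, 1.46], [0.24, 2.44], [-1.37, 4.51], [0.17, 1.92], [-2.96, 2.96]. Speed limits (rad/s): [2.39, 2.39, 3.14, 3.14, 3.14, 3.14, 3.14].

### API

Orientations are given as [roll, pitch, yaw] about the fixed x, y, z axes, in that order (R = Rz(yaw) Ry(pitch) Rx(roll)).
In Python, from station import read_state, viewer, job gives the robot as it stands. The module is installed in compiled form; this text tells all that it offers.
- The arm moves only by the tool drive_tool, never from a script. Its argument "plan" is a list of rows, each a list of 7 numbers: the shift along the world's x, y, z in m, then the turn, a rotation vector about the world's x, y, z in rad, then the opening, from 0 (shut) to 1 (fully open). A call has 1 to 12 rows; each row is the pose to reach, as a shift and turn from the pose commanded when the call began; what a row does not reach only later rows make up. A row lasts 1/8 s, in which the tool goes at most 62.5 mm and 10.7 degrees, less where a joint would pass 70% of its speed; a pose out of reach is approached as far as the arm can. A call with a gripper value outside its range is refused whole. The fingers move at their own pace and stop on an object; "newtons" is the grip in N (left out, the last holds). Time passes only in rows, so rows that repeat a pose let the fingers close. It gives the time, the measured TCP pose, the force, the opening and the grip force at its end, in the units of the state.
- read_state(): the state, without advancing time (a new reading comes with each control period).
- viewer.snapshot(name): name is "scene" or "top" or "wrist"; returns (picture, depth): 420x560x3 uint8, red, green, blue; 420x560 float32, m along the optical axis (not along the pixel's ray), 0 where there is no reading.
- viewer.camera_model(name): a dict with "K" (3x3 intrinsics, pixels), "view" (4x4, takes a point from world to camera coordinates); the wrist camera has in their place "tool_from_camera" (4x4, takes a point from camera to tool coordinates, whose origin is the TCP and whose axes are the flange's). Camera axes: x right, y down, z forward; pixel columns grow to the right and rows downward; lengths in m; the calibration is good to about 2 mm. A picture is of the moment at which its call begins: read the wrist's pose just before it. camera_model takes no time and is no camera call.
- job.close_job(): hands the job in; it is judged then, once.
The state is a dict: "time_s": time; "joint_positions": joint angles; "joint_vel": joint speeds; "joint_efforts": joint torques, N m; "ee_pos": TCP position; "tool_rot": TCP orientation; "ft_force": force on the tool from outside, world axes, zero at the start; "torque": the same for the moment, N m; "opening": opening from 0.0 (shut) to 1.0 (fully open); "grasp_force": force on a finger pad.
Only numpy, scipy, OpenCV 4.12 (cv2) and the standard library are available. Lean on these libraries where they do the work, as an engineer would, in place of code of your own. Each camera call takes 0.05 s, during which the arm holds its last target. There are 200 camera calls.

## Working session

There is one attempt and no reset: what is moved stays moved. The work goes in short steps, Python scripts to look and compute and a tool call to move; the robot and the scene stay as the last step left them, time stands still between calls to the robot, and variables do not carry over. Pictures are saved under pics/ and viewed, at most 12 in all, crops included, and the job is handed in when it is done.

Besides the shell and the picture viewer there is one more tool, called after "Call:" by a JSON object that holds its "op" and its "data". drive_tool: Moves the arm, as the interface text tells. Its arguments: {"type":"object","properties":{"plan":{"type":"array","items":{"type":"array","items":{"type":"number"}}},"newtons":{"type":"number"}},"required":["plan"]}

```bash
mkdir -p pics; ls; cat > h.py <<'E'
import numpy as np, cv2
from station import read_state, viewer, job
from scipy.spatial.transform import Rotation as R
def snap(n,f):
    im,d=viewer.snapshot(n); cv2.imwrite('pics/'+f+'.png',im[:,:,::-1]); np.savez('pics/'+f+'.npz',im=im,d=d); return im,d
def cam(n,st=None):
    m=viewer.camera_model(n); K=np.array(m['K'])
    if 'view' in m: T=np.linalg.inv(np.array(m['view']))
    else:
        T=np.eye(4); T[:3,:3]=R.from_euler('xyz',st['tool_rot']).as_matrix(); T[:3,3]=st['ee_pos']; T=T@np.array(m['tool_from_camera'])
    return K,T
def plane(K,T,uv,z):
    uv=np.atleast_2d(uv).astype(float); r=np.c_[uv,np.ones(len(uv))]@np.linalg.inv(K).T@T[:3,:3].T
    return T[:3,3]+r*((z-T[2,3])/r[:,2:])
def cloud(K,T,d):
    v,u=np.mgrid[:d.shape[0],:d.shape[1]]
    p=np.stack([u,v,np.ones_like(u)],-1)@np.linalg.inv(K).T*d[...,None]
    return p@T[:3,:3].T+T[:3,3]
E
python3 - <<'E'
from h import *
s=read_state(); print(s)
for n in('scene','top'):
    im,d=snap(n,n+'0'); K,T=cam(n); print(n,T.round(3).tolist(),K.tolist(),(d>0).mean())
E
```

```text
pics
{'time_s': 0.0, 'joint_positions': array([ 1.06988432,  0.47781779,  0.02235037,  1.55648787, -0.01153301,
        1.10931087, -0.08309786]), 'joint_vel': array([ 0.0021213 ,  0.00272009, -0.00015484, -0.00153674, -0.00089962,
       -0.00098592, -0.00055602]), 'joint_efforts': array([-9.20253515e-04, -5.96449864e+01,  1.60775967e+00, -2.81197500e+01,
        1.25712622e-02,  9.52205068e-03, -7.56697318e-06]), 'ee_pos': array([ 0.25814133, -0.62304326,  0.24129867]), 'tool_rot': array([-3.13970039e+00,  1.17678411e-04,  3.92811313e-01]), 'ft_force': array([-0.74702771,  0.49426619, -1.02567262]), 'torque': array([-0.03470654, -0.03334118,  0.03164132]), 'grasp_force': 0.0, 'opening': 1.004399295938791}
scene [[-0.513, -0.463, 0.723, -0.099], [-0.858, 0.267, -0.438, 0.347], [0.01, -0.845, -0.535, 0.525], [0.0, 0.0, 0.0, 1.0]] [[395.47405551949197, 0.0, 286.6631440829942], [0.0, 395.47405551949197, 210.67473286318057], [0.0, 0.0, 1.0]] 0.9958418367346938
top [[0.029, -0.995, 0.095, 0.421], [-0.999, -0.031, -0.021, -0.026], [0.024, -0.094, -0.995, 1.152], [0.0, 0.0, 0.0, 1.0]] [[483.8282131897941, 0.0, 279.9419011926196], [0.0, 483.8282131897941, 209.22262142422818], [0.0, 0.0, 1.0]] 0.9960204081632653
```

View pics/scene0.png

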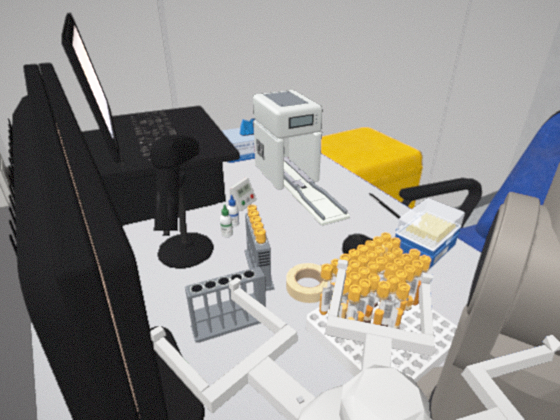

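View pics/top0.png

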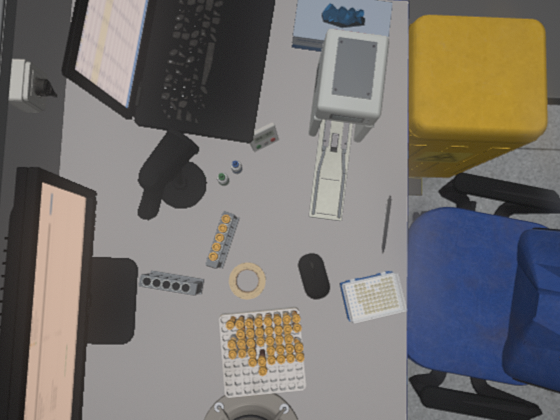

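The top view shows the full rack (orange caps) at about (222,238), the empty rack at (170,283), the hood at (352,80), and the lane running down to (327,215). The scene view shows the rack's caps at (257,225), with the tubes seen from behind. Next I'll measure the rack and the reader.

```bash
python3 - <<'E'
from h import *
for n in('top','scene'):
    f=np.load(f'pics/{n}0.npz'); im,d=f['im'],f['d']; K,T=cam(n); P=cloud(K,T,d)
    hsv=cv2.cvtColor(im,cv2.COLOR_RGB2HSV)
    m=(hsv[...,0]>8)&(hsv[...,0]<24)&(hsv[...,1]>140)&(hsv[...,2]>120)&(P[...,2]>0.05)&(P[...,2]<0.2)
    k,l,s,c=cv2.connectedComponentsWithStats(m.astype(np.uint8))
    for i in range(1,k):
        if s[i,4]>15:
            q=P[l==i]; print(n,s[i],c[i].round(1),np.median(q,0).round(4),'zmax',np.percentile(q[:,2],90).round(4))
    if n=='top':
        np.set_printoptions(suppress=True)
        # rack region: points z>0.03 near rack
        g=(P[...,2]>0.04)&(P[...,2]<0.115)
        x0=P[238,222];print('rack px',x0)
        r=g&(np.hypot(P[...,0]-x0[0],P[...,1]-x0[1])<0.09)&~m
        v,u=np.nonzero(r); print(u.min(),u.max(),v.min(),v.max(),cv2.minAreaRect(P[r][:,:2].astype(np.float32)))
        h=(P[...,2]>0.205)&(P[...,2]<0.23)
        h[:, :290]=0;h[:,410:]=0;h[140:]=0
        print('hood',h.sum(),np.median(P[h][:,2]),cv2.minAreaRect(P[h][:,:2].astype(np.float32)))
        for uv in [(530,300),(480,250),(352,80),(327,215),(330,190),(318,190),(337,190),(334,145),(250,405)]: print(uv,P[uv[1],uv[0]].round(3))
A=np.load('pics/top0.npz')['im'][20:230,280:420]; cv2.imwrite('pics/lane.png',cv2.resize(A[:,:,::-1],None,fx=2.8,fy=2.8,interpolation=cv2.INTER_CUBIC))
E
```

```text
top [283 315  11  47 237] [288.3 339.3] [ 0.2455 -0.0729  0.1246] zmax 0.1272
top [293 315   7   8  40] [296.1 318.3] [ 0.2904 -0.0881  0.1249] zmax 0.1272
top [274 316   7   9  41] [277.2 319.5] [ 0.2875 -0.0484  0.1244] zmax 0.127
top [246 319   7   9  33] [249.4 322.8] [0.278  0.0097 0.1238] zmax 0.1268
top [255 318   9  28 137] [259.2 331.1] [ 0.2618 -0.0119  0.1247] zmax 0.1272
top [264 318  11  46 241] [269.5 340.4] [ 0.2441 -0.034   0.1242] zmax 0.1268
top [227 321   7   8  31] [229.6 324.7] [0.2732 0.051  0.1246] zmax 0.1267
top [236 320  10  37 159] [240.7 339.1] [0.2413 0.0258 0.1243] zmax 0.1272
top [294 324   7   8  41] [297.  327.4] [ 0.2718 -0.0906  0.1243] zmax 0.1263
top [275 326  10  37 198] [279.3 344.1] [ 0.2338 -0.0548  0.1239] zmax 0.1274
top [247 329   9  37 168] [251.  347.2] [0.2256 0.0039 0.1241] zmax 0.1271
top [229 340   6  10  32] [231.3 344.4] [0.2331 0.0456 0.1245] zmax 0.1274
top [295 343   9  18  93] [299.  351.8] [ 0.2234 -0.0962  0.1241] zmax 0.1272
top [230 351   6   7  32] [232.3 353.8] [0.2143 0.0427 0.1248] zmax 0.1279
top [259 356   8  19 100] [
[... 499 characters left out ...]
579 -0.168  0.009]
(318, 190) [ 0.578 -0.14   0.01 ]
(337, 190) [ 0.58  -0.185  0.009]
(334, 145) [ 0.688 -0.176  0.011]
(250, 405) [0.081 0.005 0.017]
scene [248 205  18  38 341] [256.4 224.2] [0.4358 0.0861 0.1194] zmax 0.1219
scene [ 341  233   89   74 3641] [381.8 268.5] [ 0.2259 -0.027   0.1236] zmax 0.126
scene [321 260  17  20 206] [328.8 269.9] [0.2683 0.0485 0.1216] zmax 0.1257
scene [366 305   7  11  50] [368.5 310.4] [0.2133 0.0047 0.0602] zmax 0.0619
scene [374 309   9  15 100] [377.9 316.3] [0.1934 0.0035 0.065 ] zmax 0.0709
scene [396 308   7  18  60] [398.9 316.2] [ 0.1744 -0.0207  0.0707] zmax 0.0752
scene [358 312   6   9  41] [360.4 316.1] [0.2108 0.0226 0.0591] zmax 0.0603
```

View pics/lane.png

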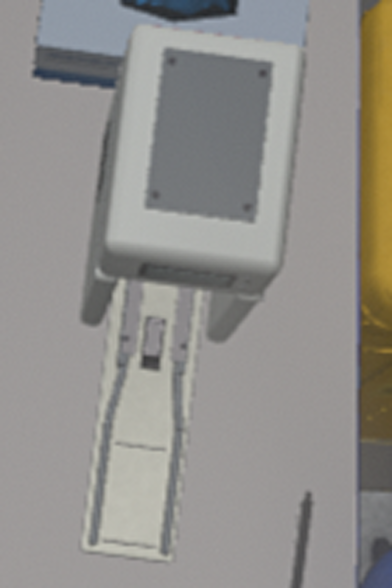

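The crop shows the lane running from its foot at (130,555) to the mouth near (170,280), with the pawl at (153,340). The measured hood is 130 x 175 mm at z=0.216, which matches the text, and its yaw is about -0.10. The rack is 27 x 125 mm with a yaw of about -0.287 and its ridged rear toward the robot. I'll move over the lane for a wrist view.

Call:
{"op": "drive_tool", "data": {"plan": [[0.19,0.47,0.11,0,0,-0.49,1],[0.19,0.47,0.11,0,0,-0.49,1],[0.19,0.47,0.11,0,0,-0.49,1],[0.19,0.47,0.11,0,0,-0.49,1],[0.19,0.47,0.11,0,0,-0.49,1],[0.19,0.47,0.11,0,0,-0.49,1],[0.19,0.47,0.11,0,0,-0.49,1],[0.19,0.47,0.11,0,0,-0.49,1],[0.19,0.47,0.11,0,0,-0.49,1],[0.19,0.47,0.11,0,0,-0.49,1],[0.19,0.47,0.11,0,0,-0.49,1],[0.19,0.47,0.11,0,0,-0.49,1]], "newtons": 60}}

```text
time_s: 1.6
ee_pos: [0.4476, -0.1551, 0.3518]
tool_rot: [3.141, 0.001, -0.1]
ft_force: [0.6, 1.0, -1.2]
opening: 0.999
grasp_force: 0.0
```

```bash
python3 - <<'E'
from h import *
s=read_state(); print(s['time_s'],s['joint_positions'].round(2),s['ee_pos'],s['tool_rot'],s['ft_force'])
im,d=snap('wrist','w1'); K,T=cam('wrist',s); np.savez('pics/w1T.npz',K=K,T=T); print(T.round(3))
E
```

```text
1.6 [ 0.39  0.06 -0.19  1.86  0.01  1.23 -1.48] [ 0.44763109 -0.15511871  0.35182363] [ 3.14148725e+00  1.00917853e-03 -1.00047645e-01] [ 0.61292314  0.97051183 -1.16994316]
[[-0.098 -0.94  -0.327  0.532]
 [-0.995  0.093  0.033 -0.163]
 [-0.001  0.329 -0.944  0.482]
 [ 0.     0.     0.     1.   ]]
```

View pics/w1.png

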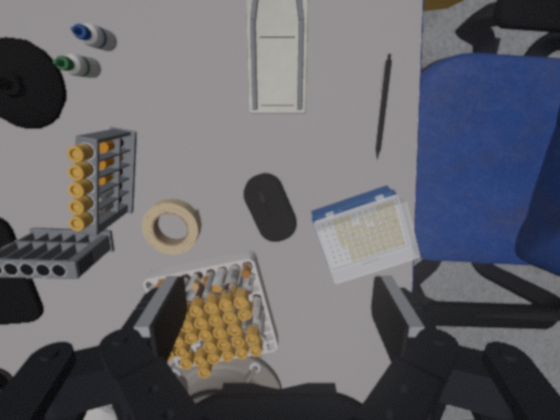

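The wrist view shows the lane bay at the top, between (250,0) and (305,112), with the full rack at (105,180). I'll fit the lane's axis in both the top and wrist views, and the rack by its flange and top.

```bash
python3 - <<'E'
from h import *
np.set_printoptions(suppress=True,precision=4)
yaw=-0.1; 
for n,f in(('top','top0'),('wrist','w1')):
    F=np.load(f'pics/{f}.npz'); im,d=F['im'],F['d']
    if n=='top': K,T=cam(n)
    else: G=np.load('pics/w1T.npz'); K,T=G['K'],G['T']
    P=cloud(K,T,d); 
    # candidate lane points by colour (cream: R-B larger than bench) 
    a=im.astype(int); c=a[...,0]-a[...,2]
    roi=(abs(P[...,0]-0.58)<0.075)&(abs(P[...,1]+0.165)<0.06)&(P[...,2]<0.04)
    print(n,'rgb lane/bench',a[(abs(P[...,0]-.56)<.003)&(abs(P[...,1]+.163)<.003)].mean(0),a[(abs(P[...,0]-.56)<.003)&(abs(P[...,1]+.07)<.003)].mean(0))
    m=roi&(a.sum(2)>560)&(c>10)
    m=cv2.morphologyEx(m.astype(np.uint8),cv2.MORPH_CLOSE,np.ones((7,7)))
    v,u=np.nonzero(m); Q=plane(K,T,np.c_[u,v],0.010)
    xs=np.arange(.53,.64,.01) if n=='top' else np.arange(.53,.62,.01)
    L=[]
    for x in xs:
        q=Q[abs(Q[:,0]-x)<.004]
        if len(q)>10: L.append([x,q[:,1].min(),q[:,1].max()])
    L=np.array(L); print('width',(L[:,2]-L[:,1]).round(4),'front x',np.percentile(Q[:,0],1)); mid=(L[:,1]+L[:,2])/2
    k=np.polyfit(L[:,0],mid,1); print('yaw',np.arctan(k[0]),'mid y at .58',np.polyval(k,.58))
    print('floor z med',np.median(P[m>0][:,2]), 'front edge at lane mid', Q[abs(Q[:,1]+.159)<.006][:,0].min())
    # rack top by depth
    g=(P[...,2]>0.085)&(P[...,2]<0.106)&(np.hypot(P[...,0]-.45,P[...,1]-.082)<.08)
    print('rack top',g.sum(),np.median(P[g][:,2]),cv2.minAreaRect(P[g][:,:2].astype(np.float32)))
    g=(P[...,2]>0.112)&(P[...,2]<0.13)&(np.hypot(P[...,0]-.45,P[...,1]-.082)<.08)
    print('caps',np.percentile(P[g][:,2],90),cv2.minAreaRect(P[g][:,:2].astype(np.float32)))
    g=(P[...,2]>0.005)&(P[...,2]<0.012)&(np.hypot(P[...,0]-.45,P[...,1]-.082)<.08)
    print('flange',g.sum(),g.sum()>5 and cv2.minAreaRect(P[g][:,:2].astype(np.float32)))
E
```

```text
top rgb lane/bench [187.2 186.8 176.4] [157.5    154.     153.3333]Traceback (most recent call last):
  File "<stdin>", line 21, in <module>
IndexError: too many indices for array: array is 1-dimensional, but 2 were indexed
```

```bash
cat > m.py <<'E'
from h import *
np.set_printoptions(suppress=True,precision=4)
for n,f in(('top','top0'),('wrist','w1')):
    F=np.load(f'pics/{f}.npz'); im,d=F['im'],F['d']
    if n=='top': K,T=cam(n)
    else: G=np.load('pics/w1T.npz'); K,T=G['K'],G['T']
    P=cloud(K,T,d); a=im.astype(int)
    roi=(P[...,0]>.49)&(P[...,0]<.66)&(abs(P[...,1]+0.165)<0.06)&(P[...,2]<0.04)
    m=roi&(a[...,0]-a[...,2]>=7)&(a.sum(2)>400)
    m=cv2.morphologyEx(m.astype(np.uint8),cv2.MORPH_CLOSE,np.ones((7,7)))
    v,u=np.nonzero(m); Q=plane(K,T,np.c_[u,v],0.010)
    L=[]
    for x in np.arange(.53,.62,.01):
        q=Q[abs(Q[:,0]-x)<.004]
        if len(q)>10: L.append([x,q[:,1].min(),q[:,1].max()])
    L=np.array(L); print(n,len(Q),'width',(L[:,2]-L[:,1]).round(4),'front x',np.percentile(Q[:,0],[0,1,3])); mid=(L[:,1]+L[:,2])/2
    k=np.polyfit(L[:,0],mid,1); print('yaw',np.arctan(k[0]),'mid y at .58',np.polyval(k,.58),'floor z',np.median(P[m>0][:,2]))
    D=np.hypot(P[...,0]-.45,P[...,1]-.082)<.085
    for nm,lo,hi in(('top',.085,.106),('caps',.112,.13),('flange',.005,.012)):
        g=(P[...,2]>lo)&(P[...,2]<hi)&D
        if g.sum()>5: print(nm,g.sum(),np.median(P[g][:,2]),cv2.minAreaRect(P[g][:,:2].astype(np.float32)))
E
python3 m.py
```

```text
top 2009 width [0.0763 0.0765 0.0766 0.0766 0.0766 0.0767 0.0767 0.0768 0.0769] front x [0.5098 0.5124 0.516 ]
yaw -0.0995410924990797 mid y at .58 -0.16414936138680117 floor z 0.009602385376268119
top 366 0.09923252671713856 ((0.4505474269390106, 0.08227205276489258), (0.027001509442925453, 0.12462963163852692), 73.4482192993164)
caps 310 0.12056371982561753 ((0.4543377161026001, 0.08073366433382034), (0.01846831850707531, 0.10154297202825546), 73.80353546142578)
flange 159 0.007022231923535571 ((0.4621226489543915, 0.08436031639575958), (0.12494373321533203, 0.12515518069267273), 38.73527526855469)
wrist 4347 width [0.0527 0.0509 0.0514 0.0505 0.0513 0.0628 0.0506 0.0525 0.0512] front x [0.5112 0.5143 0.5176]
yaw -0.09013723529383193 mid y at .58 -0.1643151819241615 floor z 0.00897623771511269
top 1294 0.09907391421488287 ((0.4515221416950226, 0.0792369544506073), (0.026595667004585266, 0.12441591173410416), 74.11251068115234)
caps 1359 0.1201346817870228 ((0.45518437027931213, 0.07823209464550018), (0.01871972344815731, 0.10143230855464935), 73.63715362548828)
flange 829 0.007377722912847828 ((0.4514196813106537, 0.06764613837003708), (0.12906484305858612, 0.07483616471290588), 17.39712905883789)
```

Both views agree on the reader: lane yaw is -0.10, the mouth is near (0.7035, -0.1765), and the floor is at z≈0.0095. The rack centre is about (0.451, 0.0805), with a 3 mm spread between views. I'll hover over the rack and check it again.

Call:
{"op": "drive_tool", "data": {"plan": [[-0.021,0.242,-0.09,0,0,-0.184,1],[-0.021,0.242,-0.09,0,0,-0.184,1],[-0.021,0.242,-0.09,0,0,-0.184,1],[-0.021,0.242,-0.09,0,0,-0.184,1],[-0.021,0.242,-0.09,0,0,-0.184,1],[-0.021,0.242,-0.09,0,0,-0.184,1],[-0.021,0.242,-0.09,0,0,-0.184,1],[-0.021,0.242,-0.09,0,0,-0.184,1]]}}

```text
time_s: 2.65
ee_pos: [0.4279, 0.087, 0.2627]
tool_rot: [-3.142, -0.001, -0.284]
ft_force: [0.4, -0.2, 0.8]
opening: 1.001
grasp_force: 0.0
```

```bash
python3 - <<'E'
from h import *
np.set_printoptions(suppress=True,precision=4)
s=read_state(); print(s['time_s'],s['joint_positions'].round(2),s['ee_pos'],s['tool_rot'])
im,d=snap('wrist','w2'); K,T=cam('wrist',s); P=cloud(K,T,d)
D=np.hypot(P[...,0]-.45,P[...,1]-.08)<.085
for nm,lo,hi in(('top',.085,.106),('caps',.112,.13)):
    g=(P[...,2]>lo)&(P[...,2]<hi)&D; v,u=np.nonzero(g)
    print(nm,g.sum(),u.min(),u.max(),v.min(),v.max(),np.median(P[g][:,2]),cv2.minAreaRect(P[g][:,:2].astype(np.float32)))
E
```

```text
2.65 [ 0.08  0.08 -0.45  2.05  0.04  1.02 -2.24] [0.4279 0.087  0.2627] [-3.1416 -0.0007 -0.2839]
top 1704 265 294 95 229 0.09905886230007166 ((0.4515715539455414, 0.07995744049549103), (0.026024479418992996, 0.1235930323600769), 73.70547485351562)
caps 1990 269 291 104 224 0.12057971138172172 ((0.4551963210105896, 0.07884697616100311), (0.01845666393637657, 0.10221357643604279), 73.68647766113281)
```

View pics/w2.png

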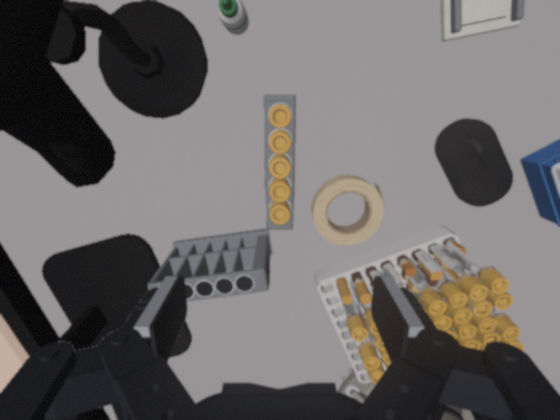

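The wrist view shows the rack centred and square under the tool, spanning (265–294, 95–229). The empty rack's near end, at (268,260), is behind the fingers' path. I'll descend and grip.

Call:
{"op": "drive_tool", "data": {"plan": [[0,0,-0.06,0,0,0,1],[0,0,-0.12,0,0,0,1],[0,0,-0.16,0,0,0,1],[0,0,-0.188,0,0,0,1],[0,0,-0.188,0,0,0,1],[0,0,-0.188,0,0,0,0.6],[0,0,-0.188,0,0,0,0.4],[0,0,-0.188,0,0,0,0.2],[0,0,-0.188,0,0,0,0.1],[0,0,-0.188,0,0,0,0],[0,0,-0.188,0,0,0,0],[0,0,-0.188,0,0,0,0]], "newtons": 70}}

```text
time_s: 4.2
ee_pos: [0.4279, 0.0884, 0.0752]
tool_rot: [-3.141, -0.001, -0.282]
ft_force: [-1.0, -1.0, 7.2]
opening: 0.296
grasp_force: 68.9
```

Call:
{"op": "drive_tool", "data": {"plan": [[0,0,0.01,0,0,0,0],[0,0,0.03,0,0,0,0],[0,0,0.06,0,0,0,0],[0,0,0.08,0,0,0,0],[0,0,0.08,0,0,0,0],[0,0,0.08,0,0,0,0]]}}

```text
time_s: 4.95
ee_pos: [0.4265, 0.088, 0.1536]
tool_rot: [3.141, 0.001, -0.281]
ft_force: [-0.9, 0.5, -4.6]
opening: 0.295
grasp_force: 69.4
```

```bash
cat > rk.py <<'E'
from h import *
np.set_printoptions(suppress=True,precision=4)
s=read_state(); print(s['time_s'],s['joint_positions'].round(2),s['ee_pos'],s['tool_rot'],s['ft_force'],s['opening'])
def rack(n,f,c):
    im,d=snap(n,f); K,T=cam(n,s); P=cloud(K,T,d)
    h=cv2.cvtColor(im,cv2.COLOR_RGB2HSV); m=(h[...,0]>8)&(h[...,0]<24)&(h[...,1]>140)&(h[...,2]>120)&(np.hypot(P[...,0]-c[0],P[...,1]-c[1])<.11)
    q=P[m]; z=np.percentile(q[:,2],85); q=q[abs(q[:,2]-z)<.012] if 0 else q
    mu=q.mean(0); A=np.c_[q[:,:2]-mu[:2],np.ones(len(q))]; k=np.linalg.lstsq(A,q[:,2],rcond=None)[0]
    print(n,m.sum(),'z85',z,'rect',cv2.minAreaRect(q[:,:2].astype(np.float32)),'slope',k[:2]); return im,d,P
E
python3 - <<'E'
from rk import *
c=s['ee_pos']
rack('top','t3',c); im,d,P=rack('scene','s3',c)
E
```

```text
4.95 [ 0.06  0.24 -0.45  2.17  0.15  0.77 -2.34] [0.4265 0.088  0.1536] [ 3.1407  0.0013 -0.2814] [-0.9475  0.4709 -4.6177] 0.29530400275431207
top 46 z85 0.2012034106518313 rect ((0.4856555759906769, 0.07186537981033325), (0.013483747839927673, 0.03364139795303345), 73.58454895019531) slope [0.046 0.022]
scene 214 z85 0.1994731169409175 rect ((0.42616206407546997, 0.08987931907176971), (0.01660541258752346, 0.04700837656855583), 74.41938781738281) slope [ 0.1421 -0.1958]
```

View pics/s3.png

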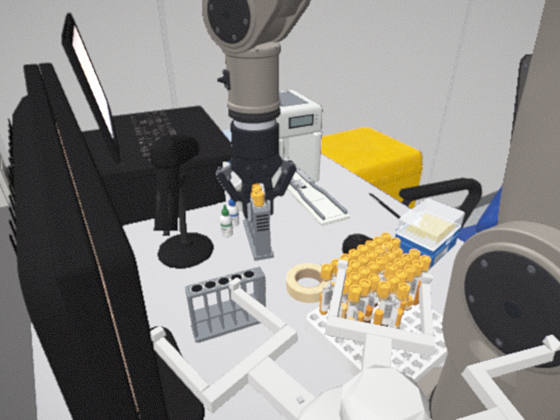

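The scene view shows the rack held upright in the gripper at (258,220), clear of the bench. I'll carry it high over to the bay.

Call:
{"op": "drive_tool", "data": {"plan": [[0.0,-0.01,0.03,0,0,0.02,0],[0.005,-0.035,0.05,0,0,0.04,0],[0.02,-0.07,0.05,0,0,0.06,0],[0.04,-0.105,0.05,0,0,0.08,0],[0.06,-0.14,0.05,0,0,0.11,0],[0.08,-0.175,0.05,0,0,0.14,0],[0.1,-0.21,0.05,0,0,0.16,0],[0.12,-0.235,0.05,0,0,0.18,0],[0.13,-0.25,0.03,0,0,0.182,0],[0.13,-0.25,0.0,0,0,0.182,0],[0.13,-0.25,-0.02,0,0,0.182,0],[0.13,-0.25,-0.02,0,0,0.182,0]]}}

```text
time_s: 6.55
ee_pos: [0.5553, -0.1611, 0.1314]
tool_rot: [-3.141, 0.006, -0.099]
ft_force: [-0.1, 0.3, -4.2]
opening: 0.292
grasp_force: 69.9
```

```bash
python3 - <<'E'
from rk import *
im,d=snap('top','t4'); K,T=cam('top'); P=cloud(K,T,d)
snap('scene','s4')
im,d=snap('wrist','w4'); K,T=cam('wrist',s); np.savez('pics/w4T.npz',K=K,T=T)
a=np.load('pics/s4.npz')['im'][60:270,200:380]; b=cv2.resize(a,None,fx=2.2,fy=2.2); 
cv2.imwrite('pics/c4.png',np.hstack([cv2.resize(b,(360,420)),cv2.resize(im[:,100:460],(360,420))])[:,:,::-1])
E
```

```text
6.55 [ 0.4   0.47 -0.29  1.87  0.17  0.84 -1.65] [ 0.5553 -0.1611  0.1314] [-3.1407  0.0062 -0.0989] [-0.1169  0.2816 -4.1751] 0.2920436046247378
```

View pics/c4.png

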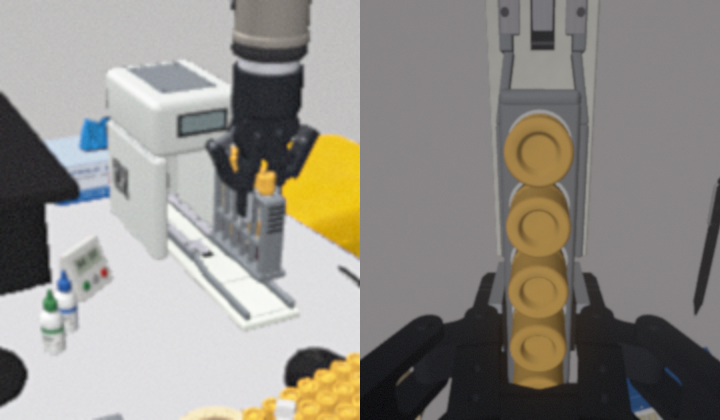

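The rack hangs over the bay. In the wrist crop its caps (x≈539) line up with the pawl (x≈542) and the guides. I'll lower it slowly.

Call:
{"op": "drive_tool", "data": {"plan": [[0.001,-0.001,-0.015,0,0,0,0],[0.001,-0.001,-0.03,0,0,0,0],[0.001,-0.001,-0.038,0,0,0,0],[0.001,-0.001,-0.042,0,0,0,0],[0.001,-0.001,-0.044,0,0,0,0],[0.001,-0.001,-0.045,0,0,0,0],[0.001,-0.001,-0.045,0,0,0,0]]}}

```text
time_s: 7.58
ee_pos: [0.5586, -0.1626, 0.0895]
tool_rot: [3.142, -0.0, -0.099]
ft_force: [-0.6, 0.2, -4.5]
opening: 0.295
grasp_force: 70.1
```

Call:
{"op": "drive_tool", "data": {"plan": [[0,0,-0.002,0,0,0,0],[0,0,-0.0035,0,0,0,0],[0,0,-0.0045,0,0,0,0],[0,0,-0.005,0,0,0,0],[0,0,-0.005,0,0,0,0]]}}

```text
time_s: 8.2
ee_pos: [0.5591, -0.1627, 0.0852]
tool_rot: [3.141, -0.002, -0.099]
ft_force: [-1.5, 0.7, 6.5]
opening: 0.298
grasp_force: 71.3
```

The rack is standing on the bay floor. I'll slide it 45 mm while still gripped so the nose enters under the lips.

Call:
{"op": "drive_tool", "data": {"plan": [[0.003,-0.0003,0.0005,0,0,0,0],[0.008,-0.0008,0.0005,0,0,0,0],[0.013,-0.0013,0.0005,0,0,0,0],[0.018,-0.0018,0.0005,0,0,0,0],[0.023,-0.0023,0.0005,0,0,0,0],[0.027,-0.0027,0.0005,0,0,0,0],[0.03,-0.003,0.0005,0,0,0,0],[0.03,-0.003,0.0005,0,0,0,0]]}}

```text
time_s: 9.2
ee_pos: [0.5897, -0.1657, 0.0853]
tool_rot: [-3.142, -0.002, -0.099]
ft_force: [-0.4, -0.3, 4.0]
opening: 0.295
grasp_force: 71.2
```

Call:
{"op": "drive_tool", "data": {"plan": [[0.003,-0.0003,0,0,0,0,0],[0.007,-0.0007,0,0,0,0,0],[0.011,-0.0011,0,0,0,0,0],[0.015,-0.0015,0,0,0,0,0],[0.019,-0.0019,0,0,0,0,0],[0.022,-0.0022,0,0,0,0,0],[0.022,-0.0022,0,0,0,0,0]]}}

```text
time_s: 10.07
ee_pos: [0.6112, -0.1679, 0.0852]
tool_rot: [3.142, -0.001, -0.099]
ft_force: [-1.1, 1.1, 4.9]
opening: 0.292
grasp_force: 71.3
```

The nose is under the lips, with the rear at about -131 mm. I'll release, rise, back off, and lean the tool.

Call:
{"op": "drive_tool", "data": {"plan": [[0,0,0,0,0,0,0.3],[0,0,0,0,0,0,0.5],[0,0,0,0,0,0,0.7],[0,0,0,0,0,0,0.7],[0,0,0.03,0,0,0,0.7],[0,0,0.07,0,0,0,0.7],[0,0,0.11,0,0,0,0.7],[-0.03,0.003,0.12,0,0,0,0.4],[-0.07,0.007,0.12,-0.02,-0.2,0,0],[-0.08,0.008,0.12,-0.04,-0.4,0,0],[-0.08,0.008,0.12,-0.05,-0.5,0,0],[-0.08,0.008,0.12,-0.05,-0.5,0,0]]}}

```text
time_s: 11.58
ee_pos: [0.5275, -0.1599, 0.2036]
tool_rot: [3.141, -0.499, -0.1]
ft_force: [-0.3, -0.2, 0.1]
opening: 0.002
grasp_force: 0.0
```

```bash
cat > rr.py <<'E'
from rk import *
M=np.array([.7035,-.1765]); e=np.array([.99505,-.0994]); l=np.array([.0994,.99505])
print('TCP reader',(s['ee_pos'][:2]-M)@e,(s['ee_pos'][:2]-M)@l)
def rd(n,f):
    im,d=snap(n,f); K,T=cam(n,s); P=cloud(K,T,d); X=(P[...,:2]-M)@e; Y=(P[...,:2]-M)@l
    for nm,lo,hi in(('top',.1,.1135),('caps',.123,.136)):
        g=(P[...,2]>lo)&(P[...,2]<hi)&(X<.1)&(X>-.2)&(abs(Y)<.025)
        if g.sum()>20:
            v,u=np.nonzero(g);print(n,nm,g.sum(),[u.min(),u.max(),v.min(),v.max()],'X',np.percentile(X[g],[1,99]),'Y',np.percentile(Y[g],[2,50,98]),'z',np.median(P[g][:,2]))
    return im
E
python3 - <<'E'
from rr import *
rd('top','t5'); rd('scene','s5'); rd('wrist','w5')
E
```

```text
11.575 [ 0.56  0.16 -0.38  2.22  0.04  0.27 -1.5 ] [ 0.5275 -0.1599  0.2036] [ 3.1409 -0.4986 -0.1   ] [-0.3344 -0.1796  0.0877] 0.0024756996057683786
TCP reader -0.1767444256826952 -0.0009984501188474583
top top 308 [np.int64(327), np.int64(345), np.int64(131), np.int64(187)] X [-0.1308 -0.0072] Y [-0.0115  0.0082  0.0146] z 0.1086699073100752
top caps 313 [np.int64(331), np.int64(344), np.int64(132), np.int64(178)] X [-0.1153 -0.0157] Y [-0.0067  0.0018  0.01  ] z 0.12991885207960507
scene top 203 [np.int64(297), np.int64(328), np.int64(151), np.int64(174)] X [-0.1317 -0.0101] Y [-0.0103  0.009   0.0142] z 0.10875754477865313
scene caps 171 [np.int64(301), np.int64(324), np.int64(143), np.int64(162)] X [-0.1165 -0.0171] Y [-0.0071  0.0027  0.0089] z 0.1296748386067927
wrist top 1884 [np.int64(262), np.int64(295), np.int64(78), np.int64(226)] X [-0.1339 -0.0128] Y [-0.0131  0.0008  0.0122] z 0.10697370276603868
wrist caps 2528 [np.int64(266), np.int64(291), np.int64(70), np.int64(201)] X [-0.118  -0.0194] Y [-0.009  -0.0007  0.0076] z 0.12841368666525987
```

View pics/s5.png

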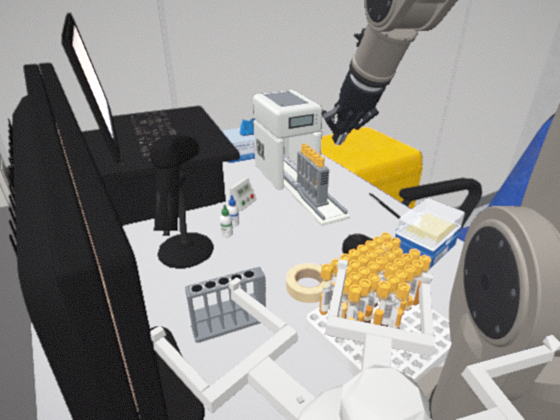

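The rack stands straight in the lane at scene (313,180), with its rear at about -132 mm and all three views agreeing. The closed tool is behind it. I'll descend with a smaller lean to stay inside joint 6's range.

Call:
{"op": "drive_tool", "data": {"plan": [[0,0,-0.02,0.01,0.1,0,0],[0,0,-0.06,0.02,0.2,0,0],[0,0,-0.1,0.02,0.2,0,0],[0,0,-0.13,0.02,0.2,0,0],[0,0.001,-0.144,0.02,0.2,0,0],[0,0.001,-0.144,0.02,0.2,0,0],[0,0.001,-0.144,0.02,0.2,0,0]]}}

```text
time_s: 12.6
ee_pos: [0.5316, -0.1589, 0.062]
tool_rot: [3.141, -0.303, -0.099]
ft_force: [0.2, 0.0, 0.5]
opening: -0.001
grasp_force: 0.0
```

```bash
python3 -c "from rr import *"
```

```text
12.6 [ 0.36  0.45 -0.2   2.19  0.26  0.22 -1.72] [ 0.5316 -0.1589  0.062 ] [ 3.1411 -0.3034 -0.099 ] [0.1517 0.0208 0.4911] -0.0014085748456237018
TCP reader -0.1727638719257099 0.0004061683465002992
```

Call:
{"op": "drive_tool", "data": {"plan": [[0.01,-0.001,0,0,0,0,0],[0.018,-0.002,0,0,0,0,0],[0.024,-0.0024,0,0,0,0,0],[0.028,-0.0028,0,0,0,0,0],[0.033,-0.0033,0,0,0,0,0],[0.038,-0.0038,0,0,0,0,0],[0.043,-0.0043,0,0,0,0,0],[0.048,-0.0048,0,0,0,0,0],[0.048,-0.0048,0,0,0,0,0]]}}

```text
time_s: 13.72
ee_pos: [0.5791, -0.1636, 0.0609]
tool_rot: [3.142, -0.302, -0.099]
ft_force: [0.4, 0.7, -0.5]
opening: -0.001
grasp_force: 0.0
```

```bash
python3 - <<'E'
from rr import *
rd('top','t6'); rd('wrist','w6')
E
```

```text
13.725 [ 0.34  0.5  -0.2   2.08  0.26  0.27 -1.72] [ 0.5791 -0.1636  0.0609] [ 3.1415 -0.3024 -0.0991] [ 0.4011  0.678  -0.4573] -0.0007774795843311249
TCP reader -0.1250635753307448 0.0004801582377914225
top top 293 [np.int64(328), np.int64(346), np.int64(123), np.int64(178)] X [-0.1125  0.0103] Y [-0.0113  0.0087  0.0146] z 0.108743268933577
top caps 309 [np.int64(332), np.int64(345), np.int64(124), np.int64(170)] X [-0.0972  0.0015] Y [-0.0067  0.0018  0.01  ] z 0.12989659943726162
wrist top 12323 [np.int64(203), np.int64(362), np.int64(0), np.int64(398)] X [-0.1454 -0.0241] Y [-0.0241 -0.0002  0.024 ] z 0.10871321461004047
wrist caps 20843 [np.int64(180), np.int64(380), np.int64(0), np.int64(419)] X [-0.1363 -0.0335] Y [-0.0155 -0.0002  0.0169] z 0.13057421167704328
```

The push works: the rear has advanced 18 mm with negligible force. I'll continue.

Call:
{"op": "drive_tool", "data": {"plan": [[0.004,-0.0004,0,0,0,0,0],[0.01,-0.001,0,0,0,0,0],[0.016,-0.0016,0,0,0,0,0],[0.022,-0.0022,0,0,0,0,0],[0.028,-0.0028,0,0,0,0,0],[0.034,-0.0034,0,0,0,0,0],[0.04,-0.004,0,0,0,0,0],[0.046,-0.0046,0,0,0,0,0],[0.052,-0.0052,0,0,0,0,0],[0.058,-0.0058,0,0,0,0,0],[0.062,-0.0062,0,0,0,0,0],[0.062,-0.0062,0,0,0,0,0]]}}

```text
time_s: 15.32
ee_pos: [0.6411, -0.1698, 0.0611]
tool_rot: [3.142, -0.303, -0.099]
ft_force: [-0.4, -0.4, -0.8]
opening: 0.003
grasp_force: 0.0
```

Call:
{"op": "drive_tool", "data": {"plan": [[-0.022,0.0022,0,0,0,0,0],[-0.022,0.0022,0,-0.015,-0.15,0,0],[-0.022,0.0022,0,-0.03,-0.3,0,0],[-0.022,0.0022,0,-0.045,-0.45,0,0],[-0.022,0.0022,0,-0.045,-0.45,0,0],[-0.022,0.0022,0,-0.045,-0.45,0,0]]}}

```text
time_s: 16.08
ee_pos: [0.6051, -0.1663, 0.0424]
tool_rot: [3.101, -0.476, -0.061]
ft_force: [-0.2, 0.8, -2.1]
opening: -0.002
grasp_force: 0.0
```

```bash
python3 - <<'E'
from rr import *
rd('top','t7')
E
```

```text
16.075 [ 0.9   0.74 -0.91  2.12  1.63  0.5  -2.87] [ 0.6051 -0.1663  0.0424] [ 3.1011 -0.4761 -0.0608] [-0.1764  0.8237 -2.1368] -0.0020756704122653707
TCP reader -0.09891284849218275 0.00036851494860064266
top top 198 [np.int64(325), np.int64(346), np.int64(121), np.int64(178)] X [-0.1135  0.0134] Y [-0.0109  0.0067  0.015 ] z 0.10882808416658041
top caps 133 [np.int64(336), np.int64(345), np.int64(122), np.int64(142)] X [-0.0358  0.0083] Y [-0.0058  0.0024  0.0102] z 0.12990926394854485
```

The lean drove the wrist toward a joint 7 limit (j7 = -2.87). A half turn about the tool axis gives the same fingers with joint 7 in mid range. I'll rise, straighten, and turn it.

Call:
{"op": "drive_tool", "data": {"plan": [[-0.02,0.002,0.03,0.02,0.2,0,0],[-0.04,0.004,0.08,0.035,0.35,0,0],[-0.06,0.006,0.13,0.05,0.5,0,0],[-0.06,0.006,0.15,0.07,0.65,0,0],[-0.06,0.006,0.15,0.075,0.747,0,0],[-0.06,0.006,0.15,0.075,0.747,0,0],[-0.06,0.006,0.15,0.075,0.747,0,0],[-0.06,0.006,0.15,0.075,0.747,0,0]]}}

```text
time_s: 17.12
ee_pos: [0.5449, -0.1601, 0.1923]
tool_rot: [3.129, 0.276, -0.063]
ft_force: [-1.0, 0.1, 0.6]
opening: 0.0
grasp_force: 0.0
```

```bash
python3 -c "from rr import *
rd('top','t8')"
```

```text
17.125 [ 0.82  0.71 -1.01  1.62  0.55  1.43 -1.95] [ 0.5449 -0.1601  0.1923] [ 3.129   0.2761 -0.0628] [-0.9501  0.1363  0.5878] 0.00021106121709522444
TCP reader -0.15946485195830182 0.00057626505380696
```

```bash
python3 -c "
from rr import *
C=R.from_euler('xyz',s['tool_rot'])
for y in(-.1,.7,1.4): print(y,(R.from_euler('xyz',[np.pi,0,y])*C.inv()).as_rotvec())"
```

```text
17.175 [ 0.82  0.71 -1.01  1.62  0.55  1.43 -1.95] [ 0.5447 -0.1602  0.1925] [ 3.1286  0.2761 -0.0629] [-0.6269 -0.3061  0.5763] 0.0010914624843222569
TCP reader -0.15959170880992174 0.00042746444638765846
-0.1 [-0.0096 -0.2762 -0.0387]
0.7 [ 0.1012 -0.2644  0.7562]
1.4 [ 0.1984 -0.2283  1.4511]
```

Call:
{"op": "drive_tool", "data": {"plan": [[0,0,0.02,-0.005,-0.14,-0.02,0],[0,0,0.03,-0.01,-0.276,-0.04,0],[0,0,0.03,0.03,-0.27,0.2,0],[0,0,0.03,0.06,-0.27,0.4,0],[0,0,0.03,0.1,-0.264,0.756,0],[0,0,0.03,0.1,-0.264,0.756,0],[0,0,0.03,0.198,-0.228,1.451,0],[0,0,0.03,0.198,-0.228,1.451,0],[0,0,0.03,0.198,-0.228,1.451,0],[0,0,0.03,0.198,-0.228,1.451,0],[0,0,0.03,0.198,-0.228,1.451,0],[0,0,0.03,0.198,-0.228,1.451,0]]}}

```text
time_s: 18.68
ee_pos: [0.5449, -0.1605, 0.2226]
tool_rot: [3.142, 0.001, 1.396]
ft_force: [0.1, 0.6, 0.4]
opening: 0.002
grasp_force: 0.0
```

Call:
{"op": "drive_tool", "data": {"plan": [[0,0,0,0,0,0.18,0],[0,0,0,0,0,0.36,0],[0,0,0,0,0,0.54,0],[0,0,0,0,0,0.72,0],[0,0,0,0,0,0.9,0],[0,0,0,0,0,1.08,0],[0,0,0,0,0,1.26,0],[0,0,0,0,0,1.44,0],[0,0,0,0,0,1.64,0],[0,0,0,0,0,1.64,0],[0,0,0,0,0,1.64,0]]}}

```text
time_s: 20.05
ee_pos: [0.5452, -0.1605, 0.2226]
tool_rot: [-3.141, 0.001, 3.035]
ft_force: [-0.4, 0.7, 0.9]
opening: 0.006
grasp_force: 0.0
```

```bash
python3 -c "from rr import *
rd('top','t9')"
```

```text
20.05 [ 1.12  0.74 -1.4   1.78  0.77  1.3   0.99] [ 0.5452 -0.1605  0.2226] [-3.1412  0.0009  3.035 ] [-0.4011  0.712   0.8732] 0.006366592199050998
TCP reader -0.15909035789912193 0.00017734979346778617
top top 78 [np.int64(332), np.int64(346), np.int64(121), np.int64(141)] X [-0.0291  0.0139] Y [-0.0109  0.0109  0.0146] z 0.10860535939261462
top caps 103 [np.int64(335), np.int64(345), np.int64(122), np.int64(139)] X [-0.0297  0.0077] Y [-0.0058  0.0029  0.0102] z 0.1298708430747486
```

Call:
{"op": "drive_tool", "data": {"plan": [[0,0,0,-0.015,-0.15,0,0],[0,0,0,-0.03,-0.3,0,0],[0,0,0,-0.045,-0.45,0,0],[0,0,0,-0.06,-0.6,0,0],[0,0,0,-0.07,-0.7,0,0],[0,0,0,-0.07,-0.7,0,0],[0,0,0,-0.07,-0.7,0,0],[0,0,0,-0.07,-0.7,0,0]]}}

```text
time_s: 21.1
ee_pos: [0.5458, -0.1605, 0.2229]
tool_rot: [3.139, 0.705, 3.037]
ft_force: [-0.2, 0.2, 0.5]
opening: -0.004
grasp_force: 0.0
```

```bash
python3 -c "from rr import *
rd('top','t10');snap('scene','s10')
C=R.from_euler('xyz',s['tool_rot']); print(C.as_matrix()[:,2]); print((R.from_rotvec([-0.07,-.7,0])*R.from_euler('xyz',[np.pi,0,3.042])*C.inv()).as_rotvec())"
```

```text
21.1 [ 1.3   0.3  -1.19  2.28  1.42  0.2   0.35] [ 0.5458 -0.1605  0.2229] [3.1385 0.7047 3.0369] [-0.2293  0.2221  0.5432] -0.004043414554667989
TCP reader -0.1585244792043431 0.00023886578517272626
top top 190 [np.int64(331), np.int64(346), np.int64(121), np.int64(152)] X [-0.0518  0.0127] Y [-0.0106  0.0063  0.0149] z 0.10863826415922262
top caps 126 [np.int64(335), np.int64(345), np.int64(122), np.int64(142)] X [-0.0357  0.0076] Y [-0.0059  0.002   0.0103] z 0.1299037585507704
[ 0.6445 -0.0646 -0.7618]
[-0.0023  0.0014  0.0031]
```

View pics/s10.png

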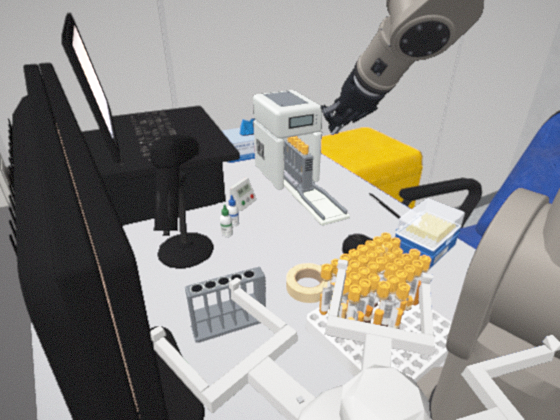

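The scene view shows the rack standing straight, with its nose under the hood (rear at about -51 mm). The leaned tool is behind and above it, and the lean of 0.70 rad was reached. I'll descend behind the rack.

Call:
{"op": "drive_tool", "data": {"plan": [[0.01,-0.001,-0.02,0,0,0,0],[0.02,-0.002,-0.05,0,0,0,0],[0.035,-0.0035,-0.08,0,0,0,0],[0.045,-0.0045,-0.11,0,0,0,0],[0.055,-0.0055,-0.14,0,0,0,0],[0.055,-0.0055,-0.165,0,0,0,0],[0.055,-0.0055,-0.165,0,0,0,0],[0.055,-0.0055,-0.165,0,0,0,0]]}}

```text
time_s: 22.2
ee_pos: [0.6008, -0.1659, 0.0584]
tool_rot: [3.139, 0.705, 3.038]
ft_force: [-0.3, 0.2, -0.2]
opening: -0.0
grasp_force: 0.0
```

```bash
python3 -c "from rr import *
rd('top','t11')
C=R.from_euler('xyz',s['tool_rot']); print(C.as_matrix()[:,2]); print((R.from_rotvec([-0.07,-.7,0])*R.from_euler('xyz',[np.pi,0,3.042])*C.inv()).as_rotvec())"
```

```text
22.2 [ 1.08  0.85 -1.09  2.25  2.22  0.63 -0.19] [ 0.6008 -0.1659  0.0584] [3.1389 0.705  3.0379] [-0.2695  0.1759 -0.2237] -0.00021751011738867793
TCP reader -0.10323692833328127 0.0003254670290239494
top top 221 [np.int64(326), np.int64(346), np.int64(121), np.int64(189)] X [-0.1314  0.0131] Y [-0.0159  0.006   0.015 ] z 0.1085506708955628
top caps 179 [np.int64(323), np.int64(345), np.int64(122), np.int64(196)] X [-0.1515  0.0077] Y [-0.0212  0.0018  0.0221] z 0.12933846227006596
[ 0.6448 -0.0644 -0.7616]
[-0.0019  0.0017  0.0023]
```

Call:
{"op": "drive_tool", "data": {"plan": [[0.015,-0.0015,0,0,0,0,0],[0.03,-0.003,0,0,0,0,0],[0.036,-0.0036,0,0,0,0,0],[0.04,-0.004,0,0,0,0,0],[0.045,-0.0045,0,0,0,0,0],[0.05,-0.005,0,0,0,0,0],[0.055,-0.0055,0,0,0,0,0],[0.06,-0.006,0,0,0,0,0],[0.065,-0.0065,0,0,0,0,0],[0.07,-0.007,0,0,0,0,0],[0.075,-0.0075,0,0,0,0,0],[0.075,-0.0075,0,0,0,0,0]]}}

```text
time_s: 23.75
ee_pos: [0.676, -0.1735, 0.0579]
tool_rot: [3.14, 0.705, 3.039]
ft_force: [0.1, -0.7, -0.0]
opening: 0.005
grasp_force: 0.0
```

```bash
python3 -c "from rr import *
rd('top','t12'); rd('scene','s12')"
```

```text
23.75 [ 0.97  0.87 -1.01  2.09  2.12  0.57 -0.09] [ 0.676  -0.1735  0.0579] [3.1397 0.7052 3.0386] [ 0.1291 -0.6727 -0.029 ] 0.004918687444019
TCP reader -0.02766783661273376 0.00021948542502289703
top top 148 [np.int64(329), np.int64(348), np.int64(121), np.int64(155)] X [-0.059   0.0137] Y [-0.0238  0.0024  0.0149] z 0.10824489749387989
top caps 59 [np.int64(327), np.int64(349), np.int64(122), np.int64(160)] X [-0.0742  0.0087] Y [-0.0145  0.0031  0.023 ] z 0.12804140122079044
scene top 151 [np.int64(282), np.int64(319), np.int64(138), np.int64(167)] X [-0.1001  0.0852] Y [-0.0096  0.0092  0.0202] z 0.10910630797976323
scene caps 101 [np.int64(288), np.int64(331), np.int64(136), np.int64(164)] X [-0.143  0.051] Y [-0.0081  0.0048  0.0231] z 0.13015639987592115
```

Call:
{"op": "drive_tool", "data": {"plan": [[0.003,-0.0003,0,0,0,0,0],[0.006,-0.0006,0,0,0,0,0],[0.009,-0.0009,0,0,0,0,0],[0.012,-0.0012,0,0,0,0,0],[0.014,-0.0014,0,0,0,0,0],[0.014,-0.0014,0,0,0,0,0]]}}

```text
time_s: 24.6
ee_pos: [0.6896, -0.175, 0.0576]
tool_rot: [3.14, 0.705, 3.039]
ft_force: [0.9, 0.5, -0.5]
opening: -0.004
grasp_force: 0.0
```

Call:
{"op": "drive_tool", "data": {"plan": [[0.002,-0.0002,0,0,0,0,0],[0.004,-0.0004,0,0,0,0,0],[0.006,-0.0006,0,0,0,0,0],[0.006,-0.0006,0,0,0,0,0]]}}

```text
time_s: 25.1
ee_pos: [0.6948, -0.175, 0.0574]
tool_rot: [3.139, 0.704, 3.039]
ft_force: [-4.8, 0.7, 3.4]
opening: -0.003
grasp_force: 2.4
```

```bash
python3 - <<'E'
from rr import *
im=rd('scene','s13'); w=rd('wrist','w13')
a=cv2.resize(im[70:220,220:370],(450,450),interpolation=cv2.INTER_CUBIC)
cv2.imwrite('pics/c13.png',np.hstack([a,cv2.resize(w[:,:],(350,450))])[:,:,::-1])
E
```

```text
25.1 [ 0.94  0.88 -0.99  2.04  2.09  0.56 -0.06] [ 0.6948 -0.175   0.0574] [3.1394 0.7037 3.0391] [-4.8199  0.7466  3.3749] -0.0033054933829750376
TCP reader -0.008814720269218833 0.0005876892909460675
scene top 129 [np.int64(282), np.int64(316), np.int64(138), np.int64(164)] X [-0.0798  0.0842] Y [-0.0089  0.0098  0.0216] z 0.10875595568188018
scene caps 82 [np.int64(289), np.int64(327), np.int64(136), np.int64(161)] X [-0.1238  0.0475] Y [-0.0095  0.0046  0.024 ] z 0.12974037931272867
wrist top 5454 [np.int64(1), np.int64(559), np.int64(0), np.int64(419)] X [-0.1581 -0.0596] Y [-0.0208  0.001   0.0222] z 0.10241670410128535
```

View pics/c13.png

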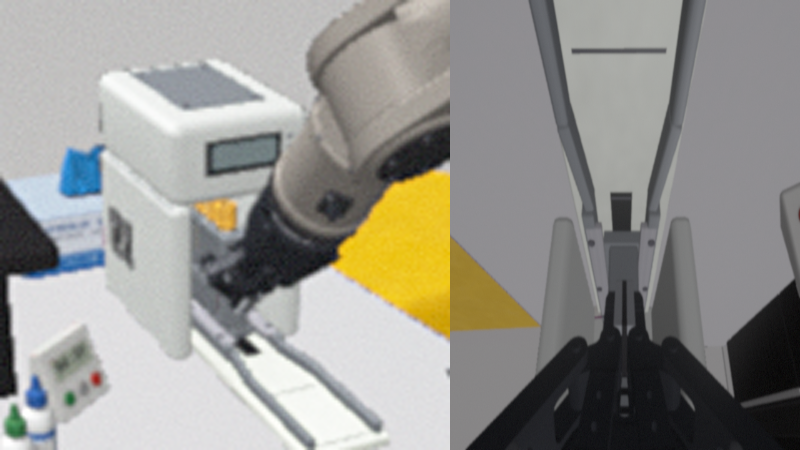

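The crop shows the fingers centred on the rack's rear, just before the mouth and clear of the hood. The pusher is now bearing at about 5 N. I'll continue in small steps.

Call:
{"op": "drive_tool", "data": {"plan": [[0.002,-0.0002,0,0,0,0,0],[0.004,-0.0004,0,0,0,0,0],[0.006,-0.0006,0,0,0,0,0],[0.008,-0.0008,0,0,0,0,0],[0.008,-0.0008,0,0,0,0,0]]}}

```text
time_s: 25.82
ee_pos: [0.7026, -0.1759, 0.0574]
tool_rot: [3.139, 0.703, 3.039]
ft_force: [-6.4, 0.9, 5.1]
opening: 0.004
grasp_force: 3.2
```

Call:
{"op": "drive_tool", "data": {"plan": [[0.001,-0.0001,0,0,0,0,0],[0.002,-0.0002,0,0,0,0,0],[0.003,-0.0003,0,0,0,0,0],[0.003,-0.0003,0,0,0,0,0]]}}

```text
time_s: 26.32
ee_pos: [0.7054, -0.1761, 0.0573]
tool_rot: [3.14, 0.703, 3.039]
ft_force: [-8.0, 0.7, 5.6]
opening: -0.001
grasp_force: 4.2
```

Call:
{"op": "drive_tool", "data": {"plan": [[0.001,-0.0001,0,0,0,0,0],[0.002,-0.0002,0,0,0,0,0],[0.002,-0.0002,0,0,0,0,0]]}}

```text
time_s: 26.7
ee_pos: [0.7073, -0.1763, 0.0573]
tool_rot: [3.139, 0.703, 3.039]
ft_force: [-10.0, 0.6, 5.9]
opening: 0.003
grasp_force: 4.4
```

```bash
python3 - <<'E'
from rr import *
M0=M
# rack rear/top as the wrist camera sees it: points ahead of the tool on the lane, z 0.02..0.11, |Y|<.011
for n in('wrist','scene'):
    im,d=snap(n,n[0]+'14'); K,T=cam(n,s); P=cloud(K,T,d); X=(P[...,:2]-M)@e; Y=(P[...,:2]-M)@l; Z=P[...,2]
    g=(X>-.03)&(X<.06)&(abs(Y)<.012)&(Z>.015)&(Z<.115)
    print(n,g.sum()); 
    for z0 in np.arange(.015,.115,.02):
        q=g&(Z>=z0)&(Z<z0+.02)
        if q.sum()>5: print(round(z0,3),q.sum(),np.percentile(X[q],[2,25,50,75]))
    q=(X>-.02)&(X<.012)&(abs(Y)<.007)&(Z<.03); 
    if q.sum(): print('pawl zone',q.sum(),np.percentile(Z[q],[5,50,95]))
E
```

```text
26.7 [ 0.92  0.88 -0.98  2.01  2.07  0.55 -0.03] [ 0.7073 -0.1763  0.0573] [3.1394 0.7032 3.0391] [-9.9944  0.6471  5.864 ] 0.002741854955664281
TCP reader 0.0037694351556328055 0.0006014539348416878
wrist 6392
0.015 1510 [0.0126 0.0167 0.0172 0.0176]
0.035 1014 [-0.009  -0.0046 -0.0015  0.0166]
0.055 2156 [-0.029  -0.0216 -0.017  -0.0121]
0.075 1630 [-0.0298 -0.0274 -0.0162 -0.0055]
0.095 82 [-0.0211 -0.0197 -0.0176  0.0163]
pawl zone 1143 [0.009  0.0113 0.0145]
scene 213
0.015 66 [0.0082 0.0157 0.0171 0.023 ]
0.035 35 [-0.01   -0.0016  0.0163  0.0202]
0.055 21 [-0.0257 -0.0193 -0.0167 -0.0115]
0.075 27 [-0.0297 -0.0223  0.0471  0.0491]
0.095 64 [0.0154 0.0215 0.0313 0.0454]
pawl zone 30 [0.0096 0.0123 0.0154]
```

The rear face is at about +17 mm in both views, and the floor in the pawl zone is rising. I'll check the pawl's profile.

```bash
python3 - <<'E'
from rr import *
F=np.load('pics/w14.npz'); K,T=cam('wrist',s); P=cloud(K,T,F['d']); X=(P[...,:2]-M)@e; Y=(P[...,:2]-M)@l; Z=P[...,2]
for x in np.arange(-.04,.024,.004):
    q=(abs(X-x)<.002)&(abs(Y)<.004)&(Z<.03); r=(abs(X-x)<.002)&(abs(Y-.01)<.0025)&(Z<.03)
    print(round(x,3),q.sum(),np.median(Z[q]) if q.any() else None, np.median(Z[r]) if r.any() else None)
E
```

```text
26.8 [ 0.92  0.88 -0.98  2.01  2.07  0.55 -0.03] [ 0.7073 -0.1763  0.0573] [3.1394 0.7032 3.0392] [-9.0879  0.4688  5.9522] -0.0012135818765209748
TCP reader 0.003786488346398113 0.0006287248356567141
-0.04 114 0.008991728438984548 0.009000951091703666
-0.036 109 0.008914961943102387 0.008927475931443704
-0.032 119 0.009040870964793002 0.00912858874128955
-0.028 96 0.009317295806673342 0.00909868983111009
-0.024 86 0.009286669434877055 0.008976799852947609
-0.02 89 0.009304838568315654 0.008849545945911155
-0.016 108 0.009758475985026993 0.008994218372084382
-0.012 89 0.010390051421860697 0.008843301381144919
-0.008 88 0.01116661583553008 0.008962273275177776
-0.004 83 0.011764939805658334 0.008971894196205164
-0.0 80 0.012565101583109702 0.008914353777768683
0.004 70 0.013278044792883546 0.009027205233509528
0.008 75 0.014060797141868045 0.008970552829770176
0.012 55 0.014852594779803482 0.008888296137919645
0.016 344 0.022074062956150685 0.018374005082532917
0.02 44 0.019974272790820945 0.02094832850924827
```

The pawl ramps up to 6 mm above the floor right behind the rear face, so it is latched. I'll retreat straight back and verify.

Call:
{"op": "drive_tool", "data": {"plan": [[-0.003,0.0003,0,0,0,0,0],[-0.008,0.0008,0,0,0,0,0],[-0.02,0.002,0,0,0,0,0],[-0.04,0.004,0,0,0,0,0],[-0.07,0.007,0,0,0,0,0],[-0.09,0.009,0.02,0,0,0,0],[-0.09,0.009,0.04,0,0,0,0],[-0.09,0.009,0.04,0,0,0,0]]}}

```text
time_s: 27.8
ee_pos: [0.6186, -0.1682, 0.0991]
tool_rot: [-3.141, 0.707, 3.04]
ft_force: [-0.1, -0.3, -0.4]
opening: 0.001
grasp_force: 0.0
```

```bash
python3 - <<'E'
from rr import *
for n in('wrist','scene'):
    im,d=snap(n,n[0]+'15'); K,T=cam(n,s); P=cloud(K,T,d); X=(P[...,:2]-M)@e; Y=(P[...,:2]-M)@l; Z=P[...,2]
    q=(X>-.01)&(X<.04)&(abs(Y)<.012)&(Z>.03)&(Z<.1); print(n,'rear face X',q.sum(),np.percentile(X[q],[5,50,95]) if q.any() else '')
    for x in(-.02,-.008,.004,.012):
        p=(abs(X-x)<.002)&(abs(Y)<.004)&(Z<.03); print(x,p.sum(),np.median(Z[p]) if p.any() else '')
    if n=='scene': cv2.imwrite('pics/c15.png',cv2.resize(im[80:230,220:370],(600,600),interpolation=cv2.INTER_CUBIC)[:,:,::-1])
E
```

```text
27.8 [ 1.06  0.74 -1.08  2.2   2.09  0.53 -0.12] [ 0.6186 -0.1682  0.0991] [-3.1413  0.7068  3.0401] [-0.1148 -0.3464 -0.428 ] 0.000818359869332438
TCP reader -0.08528509714538161 -0.00013313751825456767
wrist rear face X 475 [0.0132 0.0143 0.0153]
-0.02 29 0.009078736860330533
-0.008 35 0.01099431448857574
0.004 29 0.013075922136526197
0.012 89 0.019643289327933217
scene rear face X 193 [0.0106 0.0135 0.0174]
-0.02 2 0.009922699426285486
-0.008 4 0.010427344839475106
0.004 3 0.014058540241201789
0.012 12 0.020316184280530447
```

View pics/c15.png

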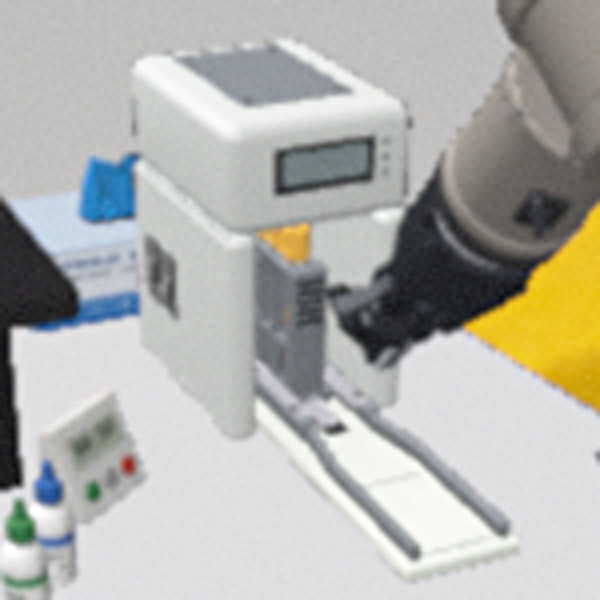

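The crop shows the rack upright at (290,320) under the hood, with the pawl up at (325,415) behind it and the tool clear. The rear face rests at about +14 mm against the pawl, so I'll hand the job in.

```bash
python3 -c "from station import job; print(job.close_job())"
```

```text
the job is handed in; nothing more can be done
None
```

The full rack is home in the reader with the pawl up behind it, its rear face about 14 mm inside the mouth by my measurement, the arm is clear of it, and the job is handed in at about 28 s; the interface returned no verdict.

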